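Change the gas supply over at the bench manifold

TASK

The gas manifold on the bench has a supply valve on its left and one on its right; one is open (lever in line with the long pipe) and the other is shut (lever square across it). Change over to the other supply without interrupting the gas: with one finger, push the lever of the shut valve round until it is fully open, and only then push the lever of the valve that was open round until it is fully shut, then leave both. Push gently and do not pinch or force the levers, and leave the short lever of the outlet valve, the spanner, the bottle, the jar and the beaker alone.

Things in the scene. Friction and masses are not known exactly. Their poses are not given: they have to be found in the camera images.
- manifold: Fixed gas manifold. Origin on the bench under its centre (brass tee and 52 mm gauge, 130 mm high). Its y axis runs along the long steel pipe (17 mm thick, axis 55 mm up), its x axis along the outlet branch, away from the robot. The supply valves sit on the long pipe 160 mm either side of centre; which is on which side varies. Copper tubes, 59 mm high, leave in +x from pipe ends and outlet.
- standby_valve: Fixed brass ball valve on the long pipe, shut at the start: the one to open first. Origin on the bench straight under its stem, axes parallel to the manifold's. Its brass body reaches no more than 20 mm from the pipe axis, with a stem up to the lever.
- standby_lever (a joint): Angle of that valve's lever (rad). 0 = fully shut, pointing along the valve's -x axis, square across the pipe; it grows counterclockwise seen from above to 1.571 = fully open, along the valve's -y axis, in line with the pipe. Rigid stops at both ends. It stays where left; turning takes about 0.4 N m (5 N at 80 mm from the stem). Starts between 0 and 0.06.
- standby_stem (a point): On the stem axis at mid height of the lever's sleeve (109.5 mm above the bench). From 28 to 105 mm from this axis the lever is a straight blue sleeved bar, 19 mm wide and 11 mm high (104 to 115 mm above the bench); below it is free down to the pipe's top at 64 mm, or within 32 mm of the stem to the valve body at 72 mm. The stem's nut reaches 111 mm.
- standby_end (a point): On the lever of the standby valve, mid width and mid height, 95 mm from the stem axis (10 mm short of its rounded end).
- inuse_valve: The other supply valve, the same in every part, open at the start: to be shut second. Origin on the bench straight under its stem, axes parallel to the manifold's.
- inuse_lever (a joint): Angle of that valve's lever (rad), as for the standby lever: 0 = fully shut, along the valve's -x axis; 1.571 = fully open, along its -y axis. It starts between 1.45 and 1.571.
- inuse_stem (a point): Point on the stem axis of the in-use valve at mid height of its lever's sleeve, as for the standby valve.
- inuse_end (a point): On the lever of the in-use valve, 95 mm from the stem axis, as for the standby valve.
- outlet_lever (a joint): Angle of the short lever (70 mm overall) of the smaller valve on the outlet branch, 105 mm beyond the manifold's centre (rad): 1.571 = open, the lever in line with the outlet branch, pointing away from the robot. To be left alone.
- leak_bottle: Loose plastic bottle, 50 mm across and 125 mm tall, standing on the robot's side of the manifold; origin under its centre. To be left alone.
- spanner: Loose steel spanner, 170 mm long, lying on the bench on the robot's side of the manifold; origin under its middle, x axis along it. To be left alone.
- beaker: Loose glass beaker, 68 mm across and 85 mm tall, standing beyond the long pipe on the right; origin under its centre. To be left alone.
- jar: Loose brown glass jar with a black cap, 56 mm across and 70 mm tall, standing beyond the long pipe on the left; origin under its centre. To be left alone.

How it is judged:
By the outcome, as a careful person would: the job done as asked, in the order asked, and still so for the second after the job is handed in, with the robot touching nothing.
It also fails if it takes over 61 s, if anything falls off the work surface, if the arm or the gripper's body presses on something with over 40 N, if the wrist force passes 120 N, or if a joint passes its speed limit or range.

ROBOT

A 7-joint arm with a two-finger parallel gripper is mounted at the origin on the work surface. World frame = base frame: x ahead of the robot, y to its left, z up, the work surface at z = 0. Lengths are in m, angles in rad, forces in N, time in s.
With the tool pointing down it reaches from about 0.4 to 0.875 m from the base axis. Payload 19.3 kg.
Tool frame: the origin (TCP) lies at the very end of the fingers, on their centre line; the grasp point (between the pads) lies 19 mm behind it; z points along the fingers, y is the direction in which the jaws open and shut (so a half turn about z gives the same grasp; the last joint's range is limited). The gripper opens to 85 mm and grips with 20 to 120 N. Pads are 22 mm wide; open, the fingers measure 114 mm over their backs; the gripper's body (76 mm by 85 mm) begins 54 mm behind the grasp point. The pads swing forward as they close: fully open they stand 13 mm farther back than shut.
Start: joints at [1.237, 0.521, -0.036, 1.599, 0.021, 1.021, -0.113], TCP at [0.163, -0.603, 0.231] pointing down, gripper open.
Joint ranges: [-2.91, 2.91], [-0.3, 2.13], [-1.5, 1.42], [0.17, 2.43], [-1.26, 4.41], [0.16, 1.93], [-2.52, 2.52]. Speed limits (rad/s): [1.89, 1.89, 2.39, 2.39, 3.01, 3.01, 3.01].

INTERFACE

Orientations are given as [roll, pitch, yaw] about the fixed x, y, z axes, in that order (R = Rz(yaw) Ry(pitch) Rx(roll)).
In Python, from workcell import bot, grab_frame, calibration, workorder gives the robot as it stands.
- The arm moves only by the tool move_arm, never from a script. Its arguments are lists of equal length, an entry for each row: "jaw": the closure in counts, from 0 (fully open) to 255 (shut); "dp": the shift along the tool's x, y, z in units of 800 mm (1.0 is 800 mm), a list of three; "rotation": the turn, a rotation vector about the tool's x, y, z in units of pi rad (1.0 is pi rad), a list of three. In form: {"jaw": [jaw, ...], "dp": [[dx, dy, dz], ...], "rotation": [[rx, ry, rz], ...]}. A call has 1 to 10 rows; each row shifts and turns the commanded pose from where the row before left it, along the tool's axes as they then stand; what a row does not reach is not made up. A row lasts 1/8 s, in which the tool goes at most 62.5 mm and 10.7 degrees, less where a joint would pass 70% of its speed; a pose out of reach is approached as far as the arm can. A call with a number of a shift or a turn outside -1 to 1 is refused whole. A call with a gripper value outside its range is refused whole. The fingers move at their own pace and stop on an object; "squeeze" is the grip in N (left out, the last holds). Time passes only in rows, so rows that do not move let the fingers close. It gives the time, the measured TCP pose, the force and the opening at its end, in the units of the state.
- bot.observe(): the state, without advancing time (a new reading comes with each control period).
- grab_frame(name): name is "side" or "top" or "wrist"; returns the picture (420x560x3 uint8, blue, green, red); there is no depth.
- calibration(name): a dict with "camera_matrix" (3x3 intrinsics, pixels), "T" (4x4, takes a point from camera to world coordinates). Camera axes: x right, y down, z forward; pixel columns grow to the right and rows downward; lengths in m; the calibration is good to about 2 mm. The wrist camera is an equidistant fisheye: a pixel r from the principal point sees the ray r / f radians off the axis. A picture is of the moment at which its call begins: read the wrist's pose just before it. calibration takes no time and is no camera call; for the wrist camera it gives the pose at the moment of the call.
- workorder.job_done(): hands the job in, once; it reports no verdict.
The state is a dict: "clock": time; "qpos": joint angles; "qd": joint speeds; "joint_efforts": joint torques, N m; "position": TCP position; "tool_rot": TCP orientation; "force": force on the tool from outside, world axes, zero at the start; "moment": the same for the moment, N m; "grip_width": finger opening in m.
Only numpy, scipy, OpenCV 4.12 (cv2) and the standard library are available. Lean on these libraries where they do the work, as an engineer would, in place of code of your own. Each camera call takes 0.05 s, during which the arm holds its last target. There are 200 camera calls.

## Working session

There is one attempt and no reset: what is moved stays moved. The work goes in short steps, Python scripts to look and compute and a tool call to move; the robot and the scene stay as the last step left them, time stands still between calls to the robot, and variables do not carry over. Pictures are saved under pics/ and viewed, about 8 in all and at most 12, crops included, and the job is handed in when it is done.

Besides the shell and the picture viewer there is one more tool, called after "Emit:" in YAML: its name, and indented under it one key for each argument. move_arm: Moves the arm, as the interface text tells. Shifts and turns lie within -1 to 1; 1 stands for 800 mm of shift or pi rad of turn. Its arguments: {"type":"object","properties":{"jaw":{"type":"array","items":{"type":"number"}},"dp":{"type":"array","items":{"type":"array","items":{"type":"number","minimum":-1,"maximum":1}}},"rotation":{"type":"array","items":{"type":"array","items":{"type":"number","minimum":-1,"maximum":1}}},"squeeze":{"type":"number"}},"required":["jaw","dp","rotation"]}

```bash
mkdir -p pics; ls; python3 - <<'E'
from workcell import bot, grab_frame, calibration
import cv2, numpy as np
np.set_printoptions(precision=4,suppress=True)
for n in ("top","side"):
    cv2.imwrite(f"pics/{n}0.png",grab_frame(n)); c=calibration(n); print(n,c["camera_matrix"],c["T"])
print(bot.observe())
E
```

```text
pics
top [[395.6184   0.     276.2373]
 [  0.     395.6184 208.4149]
 [  0.       0.       1.    ]] [[ 0.0148 -0.9824  0.186   0.3964]
 [-0.9992 -0.0213 -0.0329  0.0328]
 [ 0.0363 -0.1854 -0.982   0.9577]
 [ 0.      0.      0.      1.    ]]
side [[524.0104   0.     275.3147]
 [  0.     524.0104 208.9752]
 [  0.       0.       1.    ]] [[-0.9909 -0.0476  0.1262  0.4169]
 [-0.1332  0.4898 -0.8616  0.9544]
 [-0.0207 -0.8705 -0.4916  0.6355]
 [ 0.      0.      0.      1.    ]]
{'clock': 0.1, 'qpos': array([ 1.2368,  0.522 , -0.0363,  1.5999,  0.0212,  1.0211, -0.1128]), 'qd': array([-0.0013, -0.0001,  0.0001, -0.0019,  0.0001,  0.0016,  0.0012]), 'joint_efforts': array([  0.0043, -92.8495,   1.9839, -37.0529,   0.018 ,   0.0055,
         0.0001]), 'position': array([ 0.1628, -0.6031,  0.2308]), 'tool_rot': array([-3.1405,  0.0001,  0.2637]), 'force': array([0.491 , 0.5297, 0.9598]), 'moment': array([-0.0234,  0.0203,  0.0713]), 'grip_width': 0.08539810800360796}
```

View pics/top0.png

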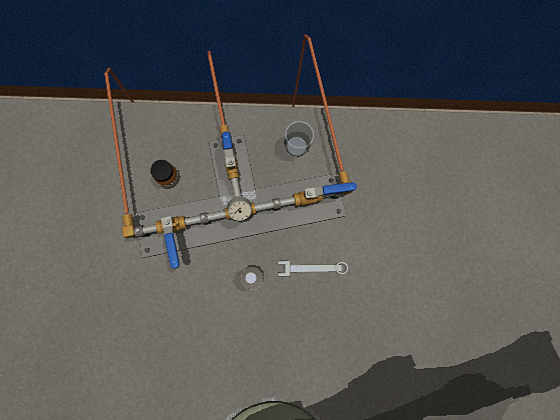

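View pics/side0.png

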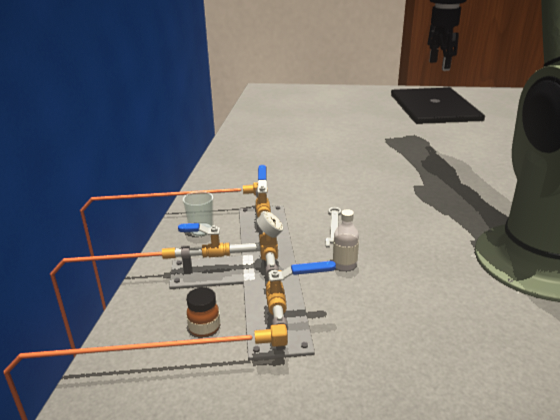

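```bash
cat > h.py <<'E'
import numpy as np, cv2
from workcell import bot, grab_frame, calibration
np.set_printoptions(precision=4,suppress=True)
def cast(n,px,z,c=None):
    c=c or calibration(n);K=c["camera_matrix"];T=c["T"]
    px=np.atleast_2d(px).astype(float)
    d=np.c_[(px[:,0]-K[0,2])/K[0,0],(px[:,1]-K[1,2])/K[1,1],np.ones(len(px))]@T[:3,:3].T
    return T[:3,3]+d*((z-T[2,3])/d[:,2])[:,None]
def levers(n,im):
    "(angle of the sleeve, outer end, inner end) by mask moments on the sleeve's mid height plane"
    hsv=cv2.cvtColor(im,cv2.COLOR_BGR2HSV); m=cv2.inRange(hsv,(100,120,90),(125,255,255))
    if n=="top": m[:115]=0
    else: m[:,:170]=0
    k,lab,st,ce=cv2.connectedComponentsWithStats(m); out=[]
    for i in range(1,k):
        if st[i,4]<60: continue
        ys,xs=np.where(lab==i); P=cast(n,np.c_[xs,ys],0.112)[:,:2]; c=P.mean(0)
        u=np.linalg.svd(P-c,full_matrices=False)[2][0]; s=(P-c)@u
        out.append((ce[i],st[i,4],c,u,s.min(),s.max()))
    return out
E
python3 - <<'E'
from h import *
for n in("top","side"):
    im=cv2.imread(f"pics/{n}0.png")
    for o in levers(n,im): print(n,*o)
print("bottle cap top",cast("top",(251,278),.125),"spanner",cast("top",[(280,269),(348,268)],.003))
print("gauge",cast("top",(239,210),.12),"stems",cast("top",[(167,223),(311,192)],.111))
print("jar",cast("top",(161,171),.07),"beaker",cast("top",(299,135),.085))
print("pipe ends corner",cast("top",[(128,231),(345,179)],.055))
E
```

```text
top [226.5191 140.0229] 131 [0.7101 0.1181] [-0.9863 -0.1652] -0.019566054733408614 0.018738818338003053
top [339.1351 187.6371] 259 [ 0.6064 -0.1341] [ 0.1522 -0.9883] -0.036095820723278195 0.03831876233702602
top [171.2673 250.066 ] 303 [0.4623 0.2251] [-0.9641 -0.2656] -0.03665467892973943 0.03728817621413028
side [189.4605 119.121 ] 4041 [ 0.8883 -0.5248] [-0.2488  0.9686] -1.1000895410058231 0.5133995415321781
side [261.5727 172.2   ] 110 [ 0.6062 -0.1324] [-0.1418  0.9899] -0.03985620634148082 0.036293473196578364
side [188.4295 226.9872] 156 [0.7087 0.1232] [-0.9811 -0.1937] -0.0205568986977941 0.018737933537151256
side [313.2242 267.0227] 397 [0.4605 0.2289] [0.9573 0.2892] -0.038300259714007995 0.036959280662122646
bottle cap top [[0.4064 0.055  0.125 ]] spanner [[ 0.4301 -0.0104  0.003 ]
 [ 0.4351 -0.1741  0.003 ]]
gauge [[0.5499 0.0846 0.12  ]] stems [[ 0.5199  0.2381  0.111 ]
 [ 0.5952 -0.0717  0.111 ]]
jar [[0.6464 0.2696 0.07  ]] beaker [[ 0.7371 -0.047   0.085 ]]
pipe ends corner [[ 0.508   0.3381  0.055 ]
 [ 0.6419 -0.1596  0.055 ]]
```

```bash
cat >> h.py <<'E'
from scipy.spatial.transform import Rotation as Rot
PSI=.224; S=np.array([.5253,.2454]); I=np.array([.5965,-.0677])
def pose(stem,th,d,z,R=.075):
    "tool pose: d = offset along the opening tangent from the lever's mid line (negative: opening side push)"
    a=PSI+th; p=stem-R*np.array([np.cos(a),np.sin(a)])+d*np.array([np.sin(a),-np.cos(a)])
    return [*p,z,a+np.pi/2]
def rows(targets,start=None):
    "targets: (pose, n rows); prints dp and rotation rows in tool axes and move units"
    if start is None:
        s=bot.observe(); p=s["position"]; Rm=Rot.from_euler("xyz",s["tool_rot"])
    else: p=np.array(start[:3]); Rm=Rot.from_euler("xyz",[np.pi,0,start[3]])
    for t,n in targets:
        p0,R0=p,Rm; Rt=Rot.from_euler("xyz",[np.pi,0,t[3]]); w=(R0.inv()*Rt).as_rotvec()
        for k in range(1,n+1):
            q=p0+(np.array(t[:3])-p0)*k/n; Rn=R0*Rot.from_rotvec(w*k/n)
            print((Rm.inv().apply(q-p)/.8).round(4).tolist(), ((Rm.inv()*Rn).as_rotvec()/np.pi).round(4).tolist())
            p,Rm=q,Rn
        print("--",np.round(t,4))
E
python3 - <<'E'
from h import *
rows([([.55,-.3,.24,.8],10),([.55,.1,.24,1.4],9),(pose(S,.057,-.045,.24),7)])
E
```

```text
[0.0566, -0.024, -0.0011] [-0.0, -0.0, -0.0171]
[0.0578, -0.0209, -0.0011] [-0.0, -0.0, -0.0171]
[0.0588, -0.0178, -0.0011] [-0.0, -0.0, -0.0171]
[0.0597, -0.0146, -0.0011] [-0.0, -0.0, -0.0171]
[0.0604, -0.0114, -0.0011] [-0.0, -0.0, -0.0171]
[0.0609, -0.0081, -0.0011] [-0.0, -0.0, -0.0171]
[0.0613, -0.0048, -0.0012] [-0.0, -0.0, -0.0171]
[0.0614, -0.0015, -0.0012] [-0.0, -0.0, -0.0171]
[0.0614, 0.0018, -0.0012] [-0.0, -0.0, -0.0171]
[0.0613, 0.005, -0.0012] [-0.0, -0.0, -0.0171]
-- [ 0.55 -0.3   0.24  0.8 ]
[0.0399, -0.0387, -0.0] [0.0, 0.0, -0.0212]
[0.0423, -0.036, -0.0] [0.0, 0.0, -0.0212]
[0.0446, -0.0331, -0.0] [0.0, 0.0, -0.0212]
[0.0467, -0.03, -0.0] [0.0, 0.0, -0.0212]
[0.0486, -0.0268, -0.0] [0.0, 0.0, -0.0212]
[0.0503, -0.0235, -0.0] [0.0, 0.0, -0.0212]
[0.0518, -0.0201, -0.0] [0.0, 0.0, -0.0212]
[0.053, -0.0166, -0.0] [0.0, 0.0, -0.0212]
[0.054, -0.0131, -0.0] [0.0, 0.0, -0.0212]
-- [0.55 0.1  0.24 1.4 ]
[0.0262, -0.0243, -0.0] [0.0, 0.0, -0.0205]
[0.0277, -0.0226, -0.0] [0.0, 0.0, -0.0205]
[0.0291, -0.0207, -0.0] [0.0, 0.0, -0.0205]
[0.0304, -0.0188, -0.0] [0.0, 0.0, -0.0205]
[0.0316, -0.0168, -0.0] [0.0, 0.0, -0.0205]
[0.0326, -0.0147, -0.0] [0.0, 0.0, -0.0205]
[0.0335, -0.0126, -0.0] [0.0, 0.0, -0.0205]
-- [0.4408 0.2678 0.24   1.8518]
```

Emit:
move_arm:
  jaw: [255,255,255,255,255,255,255,255,255,255]
  dp:
    - [0.0566,-0.024,-0.001]
    - [0.0578,-0.021,-0.001]
    - [0.0588,-0.018,-0.001]
    - [0.0597,-0.0146,-0.001]
    - [0.0604,-0.0114,-0.001]
    - [0.061,-0.008,-0.001]
    - [0.0613,-0.0048,-0.001]
    - [0.0614,-0.0015,-0.001]
    - [0.0614,0.0018,-0.001]
    - [0.0613,0.005,-0.001]
  rotation:
    - [0,0,-0.0171]
    - [0,0,-0.0171]
    - [0,0,-0.0171]
    - [0,0,-0.0171]
    - [0,0,-0.0171]
    - [0,0,-0.0171]
    - [0,0,-0.0171]
    - [0,0,-0.0171]
    - [0,0,-0.0171]
    - [0,0,-0.0171]
  squeeze: 20

```text
clock: 1.35
position: [0.5509, -0.2988, 0.2391]
tool_rot: [-3.141, 0.0, 0.803]
force: [0.3, -1.0, 0.0]
grip_width: -0.0
```

Emit:
move_arm:
  jaw: [255,255,255,255,255,255,255,255,255]
  dp:
    - [0.04,-0.0387,0]
    - [0.0423,-0.036,0]
    - [0.0446,-0.0331,0]
    - [0.0467,-0.03,0]
    - [0.0486,-0.0268,0]
    - [0.0503,-0.0235,0]
    - [0.0518,-0.02,0]
    - [0.053,-0.0166,0]
    - [0.054,-0.013,0]
  rotation:
    - [0,0,-0.0212]
    - [0,0,-0.0212]
    - [0,0,-0.0212]
    - [0,0,-0.0212]
    - [0,0,-0.0212]
    - [0,0,-0.0212]
    - [0,0,-0.0212]
    - [0,0,-0.0212]
    - [0,0,-0.0212]

```text
clock: 2.48
position: [0.5496, 0.1013, 0.2391]
tool_rot: [-3.141, 0.0, 1.402]
force: [0.1, -0.4, 0.8]
grip_width: -0.0
```

Emit:
move_arm:
  jaw: [255,255,255,255,255,255,255,255,255]
  dp:
    - [0.0262,-0.0243,0]
    - [0.0277,-0.0226,0]
    - [0.0291,-0.0207,0]
    - [0.0304,-0.0188,0]
    - [0.0316,-0.0168,0]
    - [0.0326,-0.0147,0]
    - [0.0335,-0.0126,0]
    - [0,0,0]
    - [0,0,0]
  rotation:
    - [0,0,-0.0205]
    - [0,0,-0.0205]
    - [0,0,-0.0205]
    - [0,0,-0.0205]
    - [0,0,-0.0205]
    - [0,0,-0.0205]
    - [0,0,-0.0205]
    - [0,0,0]
    - [0,0,0]

```text
clock: 3.6
position: [0.4407, 0.2679, 0.2392]
tool_rot: [-3.142, 0.0, 1.852]
force: [0.7, -0.1, 0.3]
grip_width: 0.0001
```

```bash
python3 - <<'E'
from h import *
s=bot.observe(); print(s)
rows([(pose(S,.057,-.045,.16),2),(pose(S,.057,-.045,.092),3)])
cv2.imwrite("pics/wrist1.png",grab_frame("wrist")); cv2.imwrite("pics/side1.png",grab_frame("side"))
im=grab_frame("top")
for o in levers("top",im): print(*o)
E
```

```text
{'clock': 3.6, 'qpos': array([-0.1573,  0.4005, -0.657 ,  1.8514,  0.2897,  0.9867, -0.6571]), 'qd': array([ 0.0155,  0.0004,  0.0081, -0.0016, -0.0013,  0.0003, -0.0006]), 'joint_efforts': array([ -1.626 , -72.5708,  -9.2487, -34.6919,  -0.0529,  -0.0316,
        -0.0003]), 'position': array([0.4407, 0.2679, 0.2392]), 'tool_rot': array([-3.1415,  0.0003,  1.8515]), 'force': array([ 0.7097, -0.0654,  0.2809]), 'moment': array([ 0.0116,  0.0344, -0.0351]), 'grip_width': 0.00014812687078246393}
[-0.0, 0.0, 0.0495] [-0.0, 0.0, -0.0]
[-0.0, 0.0, 0.0495] [-0.0, 0.0, -0.0]
-- [0.4408 0.2678 0.16   1.8518]
[-0.0, -0.0, 0.0283] [0.0, -0.0, -0.0]
[-0.0, -0.0, 0.0283] [0.0, -0.0, -0.0]
[-0.0, -0.0, 0.0283] [0.0, -0.0, -0.0]
-- [0.4408 0.2678 0.092  1.8518]
[226.4924 140.0606] 132 [0.71   0.1182] [-0.9875 -0.1575] -0.01962104461768798 0.01866824907948514
[339.1341 187.6284] 261 [ 0.6064 -0.1341] [ 0.1544 -0.988 ] -0.03646026245023567 0.03831927745635285
[171.2353 250.4039] 255 [0.4615 0.2252] [-0.9637 -0.267 ] -0.03628710146521293 0.0360833709372145
```

View pics/wrist1.png

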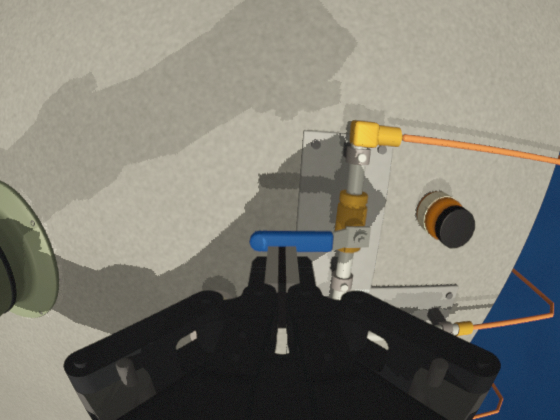

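```bash
cat >> h.py <<'E'
def wcast(px,z,c):
    K=c["camera_matrix"];T=c["T"]; v=np.array([(px[0]-K[0,2])/K[0,0],(px[1]-K[1,2])/K[1,1]]); r=np.hypot(*v)
    d=T[:3,:3]@np.r_[v/r*np.sin(r),np.cos(r)]; return T[:3,3]+d*(z-T[2,3])/d[2]
E
python3 - <<'E'
from h import *
c=calibration("wrist"); print(c["T"])
for p,z in [((252,241),.112),((332,241),.112),((361,238),.111),((376,133),.055)]: print(p,wcast(p,z,c))
E
```

```text
[[ 0.9612  0.2637  0.081   0.4206]
 [ 0.2759 -0.9186 -0.2829  0.3387]
 [-0.0002  0.2943 -0.9557  0.3816]
 [ 0.      0.      0.      1.    ]]
(252, 241) [0.4278 0.2158 0.112 ]
(332, 241) [0.4979 0.2357 0.112 ]
(361, 238) [0.5237 0.2453 0.111 ]
(376, 133) [0.5211 0.3401 0.055 ]
```

Emit:
move_arm:
  jaw: [255,255,255,255,255,255,255,255,255]
  dp:
    - [0,0,0.0495]
    - [0,0,0.0495]
    - [0,0,0.028]
    - [0,0,0.028]
    - [0,0,0.028]
    - [0,0,0]
    - [-0.01,0,0]
    - [-0.01,0,0]
    - [-0.005,0,0]
  rotation:
    - [0,0,0]
    - [0,0,0]
    - [0,0,0]
    - [0,0,0]
    - [0,0,0]
    - [0,0,0]
    - [0,0,0]
    - [0,0,0]
    - [0,0,0]

```text
clock: 4.88
position: [0.4468, 0.2478, 0.0935]
tool_rot: [3.141, 0.0, 1.85]
force: [0.3, 0.3, 0.7]
grip_width: 0.0001
```

```bash
python3 - <<'E'
from h import *
# arc rows, constant twist: 10 and 30 rows variants from d=-.0205
import sys
for n in (1,):
    th=.057; dth=.05
    rows([(pose(S,th+dth,-.0205,.092),1)],pose(S,th,-.0205,.092))
    rows([(pose(I,1.494-dth,.0205,.092),1)],pose(I,1.494,.0205,.092))
E
```

```text
[-0.0047, -0.0012, -0.0] [0.0, 0.0, -0.0159]
-- [0.4477 0.2404 0.092  1.9018]
[0.0047, -0.0012, -0.0] [0.0, -0.0, 0.0159]
-- [ 0.6242 -0.1404  0.092   3.2388]
```

Emit:
move_arm:
  jaw: [255,255,255,255,255,255,255,255,255,255]
  dp:
    - [-0.0025,0,0]
    - [-0.0025,0,0]
    - [-0.0047,-0.0012,0]
    - [-0.0047,-0.0012,0]
    - [-0.0047,-0.0012,0]
    - [-0.0047,-0.0012,0]
    - [-0.0047,-0.0012,0]
    - [-0.0047,-0.0012,0]
    - [-0.0047,-0.0012,0]
    - [-0.0047,-0.0012,0]
  rotation:
    - [0,0,0]
    - [0,0,0]
    - [0,0,-0.016]
    - [0,0,-0.016]
    - [0,0,-0.016]
    - [0,0,-0.016]
    - [0,0,-0.016]
    - [0,0,-0.016]
    - [0,0,-0.016]
    - [0,0,-0.016]

```text
clock: 6.12
position: [0.4529, 0.2152, 0.0929]
tool_rot: [-3.141, -0.001, 2.256]
force: [-6.4, 3.0, 2.5]
grip_width: -0.0002
```

```bash
python3 - <<'E'
from h import *
s=bot.observe(); print(s["force"],s["position"],s["tool_rot"],s["qpos"])
th=s["tool_rot"][2]-np.pi/2-PSI; print("th",th,"nominal",pose(S,th,-.0205,.092))
im=grab_frame("side"); cv2.imwrite("pics/side2.png",im)
for n,im in(("side",im),("top",grab_frame("top"))):
    for o in levers(n,im): print(n,*o)
E
```

```text
[-6.4381  3.0016  2.5278] [0.4529 0.2152 0.0929] [-3.1412 -0.001   2.2559] [-0.0781  0.6109 -0.6495  2.0097  0.5632  0.705  -0.3979]
th 0.4611222288115464 nominal [np.float64(0.4542526346234745), np.float64(0.2138164303307165), 0.092, np.float64(2.255918555606443)]
side [187.9931  89.3855] 6696 [ 1.02  -0.964] [-0.2781  0.9606] -2.038518237548942 0.9691868391908163
side [261.5872 172.2661] 109 [ 0.6061 -0.1321] [-0.1382  0.9904] -0.04008586689556088 0.035914303799969106
side [188.2632 227.1053] 152 [0.7089 0.1236] [0.9774 0.2114] -0.01874434919011461 0.020161693080895007
side [299.1676 262.6313] 179 [0.4854 0.2187] [0.713  0.7012] -0.02050544546870767 0.019870378657474867
top [226.5373 140.1343] 134 [0.7098 0.1181] [-0.9866 -0.1633] -0.019825358334096977 0.018778016727874346
top [339.0383 187.6973] 261 [ 0.6062 -0.1339] [ 0.1554 -0.9879] -0.03622265704368193 0.03855842485012913
```

View pics/side2.png

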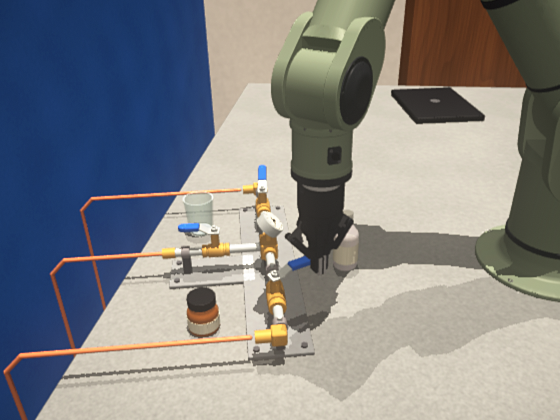

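Emit:
move_arm:
  jaw: [255,255,255,255,255,255,255,255,255,255]
  dp:
    - [-0.0047,-0.0012,0]
    - [-0.0047,-0.0012,0]
    - [-0.0047,-0.0012,0]
    - [-0.0047,-0.0012,0]
    - [-0.0047,-0.0012,0]
    - [-0.0047,-0.0012,0]
    - [-0.0047,-0.0012,0]
    - [-0.0047,-0.0012,0]
    - [-0.0047,-0.0012,0]
    - [-0.0047,-0.0012,0]
  rotation:
    - [0,0,-0.016]
    - [0,0,-0.016]
    - [0,0,-0.016]
    - [0,0,-0.016]
    - [0,0,-0.016]
    - [0,0,-0.016]
    - [0,0,-0.016]
    - [0,0,-0.016]
    - [0,0,-0.016]
    - [0,0,-0.016]

```text
clock: 7.48
position: [0.4763, 0.1841, 0.0927]
tool_rot: [-3.14, -0.001, 2.758]
force: [-7.0, -1.5, 1.7]
grip_width: 0.0
```

Emit:
move_arm:
  jaw: [255,255,255,255,255,255,255,255,255,255]
  dp:
    - [-0.0047,-0.0012,0]
    - [-0.0047,-0.0012,0]
    - [-0.0047,-0.0012,0]
    - [-0.0047,-0.0012,0]
    - [-0.0047,-0.0012,0]
    - [-0.0047,-0.0012,0]
    - [-0.0047,-0.0012,0]
    - [-0.0047,-0.0012,0]
    - [-0.0047,-0.0012,0]
    - [0,0,0]
  rotation:
    - [0,0,-0.016]
    - [0,0,-0.016]
    - [0,0,-0.016]
    - [0,0,-0.016]
    - [0,0,-0.016]
    - [0,0,-0.016]
    - [0,0,-0.016]
    - [0,0,-0.016]
    - [0,0,-0.016]
    - [0,0,0]

```text
clock: 8.72
position: [0.5083, 0.1692, 0.0926]
tool_rot: [-3.141, -0.001, -3.075]
force: [-1.5, -1.2, 0.0]
grip_width: -0.0002
```

```bash
cat > st.py <<'E'
from h import *
import sys
stem,sg=(S,-1) if sys.argv[1]=="S" else (I,1)
s=bot.observe(); p=s["position"][:2]; yaw=s["tool_rot"][2]%(2*np.pi); f=s["force"]
tx=np.array([np.cos(yaw),np.sin(yaw)])
# lever angle that puts its face on the finger: perpendicular distance .0205
v=p-stem; r=np.hypot(*v); a=np.arctan2(-v[1],-v[0]); print("clock",s["clock"],"tool th",yaw-np.pi/2-PSI,"lever th",a-PSI-sg*np.arcsin(.0205/r),"r",r,"f",f,"along tool x",f[:2]@tx,"pos",s["position"])
E
python3 st.py S
```

```text
clock 8.725 tool th 1.4135545008537325 lever th 1.3927893880647948 r 0.0780656946229858 f [-1.4915 -1.2036  0.0286] along tool x 1.5684758599523778 pos [0.5083 0.1692 0.0926]
```

Emit:
move_arm:
  jaw: [255,255,255,255,255,255]
  dp:
    - [-0.0024,-0.0006,0]
    - [-0.0024,-0.0006,0]
    - [-0.0024,-0.0006,0]
    - [-0.0024,-0.0006,0]
    - [-0.0024,-0.0006,0]
    - [-0.0024,-0.0006,0]
  rotation:
    - [0,0,-0.008]
    - [0,0,-0.008]
    - [0,0,-0.008]
    - [0,0,-0.008]
    - [0,0,-0.008]
    - [0,0,-0.008]

```text
clock: 9.48
position: [0.5198, 0.1676, 0.0926]
tool_rot: [-3.14, -0.002, -2.924]
force: [-3.9, -6.0, 0.2]
grip_width: -0.0003
```

```bash
python3 st.py S
```

```text
clock 9.475 tool th 1.5648590466119094 lever th 1.542745258421031 r 0.07798866484634061 f [-3.9098 -5.9746  0.1891] along tool x 5.109793605064334 pos [0.5198 0.1676 0.0926]
```

Now single small pushes (no turn) until the stop shows in the force.

Emit:
move_arm:
  jaw: [255,255]
  dp:
    - [-0.002,0,0]
    - [0,0,0]
  rotation:
    - [0,0,0]
    - [0,0,0]

```text
clock: 9.72
position: [0.5215, 0.168, 0.0926]
tool_rot: [-3.14, -0.001, -2.924]
force: [-3.8, -3.9, -0.4]
grip_width: 0.0003
```

Emit:
move_arm:
  jaw: [255,255]
  dp:
    - [-0.0015,0,0]
    - [0,0,0]
  rotation:
    - [0,0,0]
    - [0,0,0]

```text
clock: 9.98
position: [0.5219, 0.168, 0.0925]
tool_rot: [-3.14, -0.003, -2.924]
force: [-9.6, -6.0, 3.9]
grip_width: 0.0001
```

```bash
python3 st.py S
```

```text
clock 9.975 tool th 1.5641560740397724 lever th 1.5705167727314229 r 0.07745934326587256 f [-9.5607 -6.0246  3.9137] along tool x 10.634992561912274 pos [0.5219 0.168  0.0925]
```

Emit:
move_arm:
  jaw: [255,255]
  dp:
    - [-0.001,0,0]
    - [0,0,0]
  rotation:
    - [0,0,0]
    - [0,0,0]

```text
clock: 10.22
position: [0.522, 0.168, 0.0924]
tool_rot: [-3.14, -0.004, -2.924]
force: [-14.5, -8.1, 8.9]
grip_width: 0.0002
```

```bash
python3 st.py S
```

```text
clock 10.225 tool th 1.5643533266632177 lever th 1.5719871785452644 r 0.07745744199352124 f [-14.479   -8.1423   8.8559] along tool x 15.89519091394086 pos [0.522  0.168  0.0924]
```

Emit:
move_arm:
  jaw: [255,255,255,255,255,255,255]
  dp:
    - [0.006,0,0]
    - [0.02,0,0]
    - [0.012,0,0]
    - [0,0,-0.06]
    - [0,0,-0.06]
    - [0,0,-0.06]
    - [0,0,0]
  rotation:
    - [0,0,0]
    - [0,0,0]
    - [0,0,0]
    - [0,0,0]
    - [0,0,0]
    - [0,0,0]
    - [0,0,0]

```text
clock: 11.1
position: [0.4955, 0.1633, 0.24]
tool_rot: [3.142, 0.005, -2.924]
force: [0.7, -0.5, -1.6]
grip_width: -0.0
```

```bash
python3 - <<'E'
from h import *
s=bot.observe(); print(s["position"],s["tool_rot"],s["force"])
rows([(pose(I,1.494,.045,.24),8)])
rows([(pose(I,1.494,.045,.093),4)],pose(I,1.494,.045,.24))
im=grab_frame("side"); cv2.imwrite("pics/side3.png",im)
for n,im in(("side",im),("top",grab_frame("top"))):
    for o in levers(n,im): print(n,*o)
E
```

```text
[0.4955 0.1633 0.24  ] [ 3.1416  0.0053 -2.9244] [ 0.722 -0.45  -1.622]
[-0.0138, -0.0508, 0.0001] [0.0, 0.0002, 0.0028]
[-0.0143, -0.0507, 0.0001] [0.0, 0.0002, 0.0028]
[-0.0147, -0.0506, 0.0001] [0.0, 0.0002, 0.0028]
[-0.0152, -0.0504, 0.0] [0.0, 0.0002, 0.0028]
[-0.0156, -0.0503, 0.0] [0.0, 0.0002, 0.0028]
[-0.016, -0.0502, 0.0] [0.0, 0.0002, 0.0028]
[-0.0165, -0.05, 0.0] [0.0, 0.0002, 0.0028]
[-0.0169, -0.0499, 0.0] [0.0, 0.0002, 0.0028]
-- [ 0.652  -0.1353  0.24    3.2888]
[0.0, -0.0, 0.0459] [0.0, 0.0, 0.0]
[0.0, -0.0, 0.0459] [0.0, 0.0, 0.0]
[0.0, -0.0, 0.0459] [0.0, 0.0, 0.0]
[0.0, -0.0, 0.0459] [0.0, 0.0, 0.0]
-- [ 0.652  -0.1353  0.093   3.2888]
side [188.0072  89.3972] 6700 [ 1.0199 -0.9638] [-0.2781  0.9605] -2.038779961666626 0.968928136159742
side [261.5727 172.2   ] 110 [ 0.6062 -0.1324] [-0.1418  0.9899] -0.03985620634148082 0.036293473196578364
side [188.2774 227.0258] 155 [0.7089 0.1233] [-0.9769 -0.2137] -0.020155084524285147 0.01873093898474399
side [271.4    249.0739] 230 [0.5388 0.1819] [-0.224   0.9746] -0.04012429121996369 0.035421633230470276
top [226.5188 140.0226] 133 [0.7101 0.1181] [-0.9847 -0.1744] -0.01959396403754105 0.01872625406602321
top [339.1341 187.6284] 261 [ 0.6064 -0.1341] [ 0.1544 -0.988 ] -0.03646026245023567 0.03831927745635285
```

View pics/side3.png

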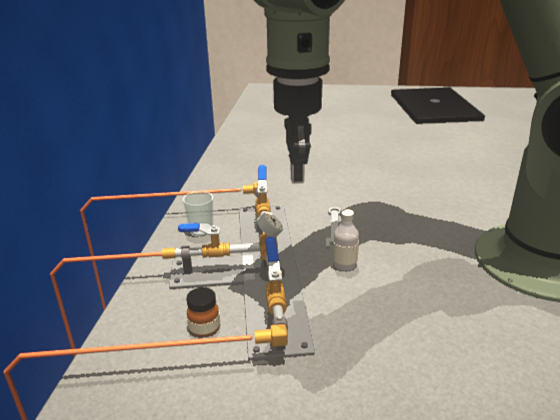

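Emit:
move_arm:
  jaw: [255,255,255,255,255,255,255,255,255,255]
  dp:
    - [-0.0138,-0.0508,0]
    - [-0.0143,-0.0507,0]
    - [-0.0147,-0.0506,0]
    - [-0.0152,-0.0504,0]
    - [-0.0156,-0.0503,0]
    - [-0.016,-0.0502,0]
    - [-0.0165,-0.05,0]
    - [-0.017,-0.05,0]
    - [0,0,0]
    - [0,0,0]
  rotation:
    - [0,0,0.0028]
    - [0,0,0.0028]
    - [0,0,0.0028]
    - [0,0,0.0028]
    - [0,0.0004,0.0028]
    - [0,0.0004,0.0028]
    - [0,0.0004,0.0028]
    - [0,0.0004,0.0028]
    - [0,0,0]
    - [0,0,0]

```text
clock: 12.45
position: [0.6504, -0.1352, 0.2356]
tool_rot: [3.141, -0.006, -2.993]
force: [-0.1, 0.2, 0.1]
grip_width: 0.0001
```

```bash
python3 - <<'E'
from h import *
s=bot.observe(); print(s["position"],s["tool_rot"],s["force"],s["qpos"])
rows([(pose(I,1.494,.045,.093),4)])
c=calibration("wrist");cv2.imwrite("pics/wrist4.png",grab_frame("wrist"))
E
```

```text
[ 0.6504 -0.1352  0.2356] [ 3.1407 -0.0064 -2.9934] [-0.1245  0.1997  0.0534] [ 0.667   0.7478 -0.955   1.4423  0.6179  1.2768  1.3754]
[-0.0008, -0.0001, 0.0446] [0.0001, -0.0005, 0.0001]
[-0.0007, -0.0001, 0.0446] [0.0001, -0.0005, 0.0001]
[-0.0006, -0.0001, 0.0446] [0.0001, -0.0005, 0.0001]
[-0.0006, -0.0001, 0.0446] [0.0001, -0.0005, 0.0001]
-- [ 0.652  -0.1353  0.093   3.2888]
```

View pics/wrist4.png

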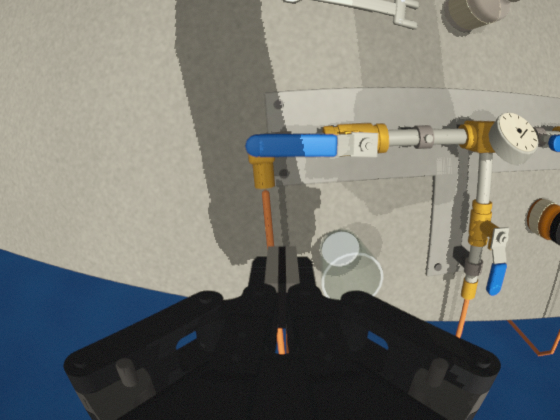

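Emit:
move_arm:
  jaw: [255,255,255,255,255,255,255,255]
  dp:
    - [-0.0008,0,0.0446]
    - [-0.0007,0,0.0446]
    - [-0.0006,0,0.0446]
    - [-0.0006,0,0.0446]
    - [0,0,0]
    - [0.01,0,0]
    - [0.01,0,0]
    - [0.005,0,0]
  rotation:
    - [0,-0.0005,0]
    - [0,-0.0005,0]
    - [0,-0.0005,0]
    - [0,-0.0005,0]
    - [0,0,0]
    - [0,0,0]
    - [0,0,0]
    - [0,0,0]

```text
clock: 13.5
position: [0.6325, -0.1392, 0.0951]
tool_rot: [-3.141, 0.002, -2.995]
force: [0.3, 0.1, 0.0]
grip_width: -0.0001
```

```bash
python3 st.py I; python3 -c "
from h import *
c=calibration('wrist');print(bot.observe()['tool_rot'])"
```

```text
clock 13.5 tool th 1.4936492984890484 lever th 1.5546572480126182 r 0.08005308729295925 f [0.3255 0.0735 0.0309] along tool x -0.3327270659034114 pos [ 0.6325 -0.1392  0.0951]
[-3.1406  0.0021 -2.9947]
```

Emit:
move_arm:
  jaw: [255,255,255,255,255,255,255,255,255,255]
  dp:
    - [0.0025,0,0]
    - [0.0025,0,0]
    - [0.0047,-0.0012,0]
    - [0.0047,-0.0012,0]
    - [0.0047,-0.0012,0]
    - [0.0047,-0.0012,0]
    - [0.0047,-0.0012,0]
    - [0.0047,-0.0012,0]
    - [0.0047,-0.0012,0]
    - [0.0047,-0.0012,0]
  rotation:
    - [0,0,0]
    - [0,0,0]
    - [0,0,0.016]
    - [0,0,0.016]
    - [0,0,0.016]
    - [0,0,0.016]
    - [0,0,0.016]
    - [0,0,0.016]
    - [0,0,0.016]
    - [0,0,0.016]

```text
clock: 14.75
position: [0.5995, -0.1463, 0.0943]
tool_rot: [3.141, 0.003, 2.885]
force: [4.5, -1.0, -1.1]
grip_width: -0.0002
```

```bash
python3 st.py I
```

```text
clock 14.75 tool th 1.0901423169592894 lever th 1.1216969909336443 r 0.07863197684110951 f [ 4.5483 -0.9932 -1.1363] along tool x -4.651430356245841 pos [ 0.5995 -0.1463  0.0943]
```

Emit:
move_arm:
  jaw: [255,255,255,255,255,255,255,255,255,255]
  dp:
    - [0.0047,-0.0012,0]
    - [0.0047,-0.0012,0]
    - [0.0047,-0.0012,0]
    - [0.0047,-0.0012,0]
    - [0.0047,-0.0012,0]
    - [0.0047,-0.0012,0]
    - [0.0047,-0.0012,0]
    - [0.0047,-0.0012,0]
    - [0.0047,-0.0012,0]
    - [0.0047,-0.0012,0]
  rotation:
    - [0,0,0.016]
    - [0,0,0.016]
    - [0,0,0.016]
    - [0,0,0.016]
    - [0,0,0.016]
    - [0,0,0.016]
    - [0,0,0.016]
    - [0,0,0.016]
    - [0,0,0.016]
    - [0,0,0.016]

```text
clock: 16.0
position: [0.5619, -0.138, 0.0942]
tool_rot: [3.141, 0.002, 2.382]
force: [2.5, -4.9, 0.6]
grip_width: 0.0002
```

Emit:
move_arm:
  jaw: [255,255,255,255,255,255,255,255,255]
  dp:
    - [0.0047,-0.0012,0]
    - [0.0047,-0.0012,0]
    - [0.0047,-0.0012,0]
    - [0.0047,-0.0012,0]
    - [0.0047,-0.0012,0]
    - [0.0047,-0.0012,0]
    - [0.0047,-0.0012,0]
    - [0.0047,-0.0012,0]
    - [0,0,0]
  rotation:
    - [0,0,0.016]
    - [0,0,0.016]
    - [0,0,0.016]
    - [0,0,0.016]
    - [0,0,0.016]
    - [0,0,0.016]
    - [0,0,0.016]
    - [0,0,0.016]
    - [0,0,0]

```text
clock: 17.12
position: [0.5374, -0.1183, 0.0941]
tool_rot: [3.141, 0.001, 1.981]
force: [0.4, -3.0, 1.6]
grip_width: -0.0002
```

```bash
python3 st.py I
```

```text
clock 17.125 tool th 0.186248873443265 lever th 0.2173575924075059 r 0.07778515660914143 f [ 0.3609 -3.0399  1.5601] along tool x -2.9315670369167823 pos [ 0.5374 -0.1183  0.0941]
```

Emit:
move_arm:
  jaw: [255,255,255,255,255,255,255]
  dp:
    - [0.0024,-0.0006,0]
    - [0.0024,-0.0006,0]
    - [0.0024,-0.0006,0]
    - [0.0024,-0.0006,0]
    - [0.0024,-0.0006,0]
    - [0.0024,-0.0006,0]
    - [0.0024,-0.0006,0]
  rotation:
    - [0,0,0.008]
    - [0,0,0.008]
    - [0,0,0.008]
    - [0,0,0.008]
    - [0,0,0.008]
    - [0,0,0.008]
    - [0,0,0.008]

```text
clock: 18.0
position: [0.5298, -0.107, 0.094]
tool_rot: [3.141, 0.001, 1.804]
force: [-1.3, -5.8, 2.0]
grip_width: 0.0
```

Emit:
move_arm:
  jaw: [255,255]
  dp:
    - [0.0015,0,0]
    - [0,0,0]
  rotation:
    - [0,0,0]
    - [0,0,0]

```text
clock: 18.25
position: [0.5294, -0.1056, 0.0939]
tool_rot: [3.141, 0.001, 1.805]
force: [-1.9, -4.7, 1.7]
grip_width: -0.0001
```

```bash
python3 st.py I
```

```text
clock 18.25 tool th 0.010564851487676358 lever th 0.021326778185215 r 0.07709665123261637 f [-1.9081 -4.6947  1.6758] along tool x -4.122672579372708 pos [ 0.5294 -0.1056  0.0939]
```

Emit:
move_arm:
  jaw: [255,255]
  dp:
    - [0.0015,0,0]
    - [0,0,0]
  rotation:
    - [0,0,0]
    - [0,0,0]

```text
clock: 18.5
position: [0.5291, -0.1048, 0.0939]
tool_rot: [3.141, 0.001, 1.805]
force: [-2.2, -6.9, 2.0]
grip_width: -0.0002
```

Emit:
move_arm:
  jaw: [255,255]
  dp:
    - [0.001,0,0]
    - [0,0,0]
  rotation:
    - [0,0,0]
    - [0,0,0]

```text
clock: 18.75
position: [0.5291, -0.1047, 0.0939]
tool_rot: [3.141, 0.002, 1.805]
force: [-0.1, -11.5, 0.3]
grip_width: 0.0002
```

```bash
python3 st.py I
```

```text
clock 18.75 tool th 0.009904347934051677 lever th 0.007613691317755356 r 0.07689208309547553 f [ -0.1426 -11.5481   0.2893] along tool x -11.200578887187536 pos [ 0.5291 -0.1047  0.0939]
```

One more small push to confirm the stop, then back off and lift.

Emit:
move_arm:
  jaw: [255,255]
  dp:
    - [0.001,0,0]
    - [0,0,0]
  rotation:
    - [0,0,0]
    - [0,0,0]

```text
clock: 19.0
position: [0.5291, -0.1046, 0.094]
tool_rot: [3.141, 0.003, 1.804]
force: [1.2, -15.3, -0.7]
grip_width: 0.0001
```

Emit:
move_arm:
  jaw: [255,255,255,255,255,255,255,255,255]
  dp:
    - [-0.006,0,0]
    - [-0.02,0,0]
    - [-0.015,0,0]
    - [0,0,-0.06]
    - [0,0,-0.06]
    - [0,0,-0.06]
    - [-0.06,0,0]
    - [-0.06,0,0]
    - [-0.06,0,0]
  rotation:
    - [0,0,0]
    - [0,0,0]
    - [0,0,0]
    - [0,0,0]
    - [0,0,0]
    - [0,0,0]
    - [0,0,0]
    - [0,0,0]
    - [0,0,0]

```text
clock: 20.12
position: [0.5701, -0.2766, 0.2381]
tool_rot: [3.14, 0.0, 1.805]
force: [0.8, 0.9, 1.2]
grip_width: 0.0002
```

Emit:
move_arm:
  jaw: [255,255,255,255]
  dp:
    - [-0.05,0,0]
    - [-0.05,0,0]
    - [0,0,0]
    - [0,0,0]
  rotation:
    - [0,0,0]
    - [0,0,0]
    - [0,0,0]
    - [0,0,0]

```text
clock: 20.62
position: [0.5885, -0.3519, 0.2377]
tool_rot: [3.14, -0.001, 1.806]
force: [0.1, 0.6, 1.0]
grip_width: -0.0001
```

```bash
python3 - <<'E'
from h import *
print(bot.observe()["position"],bot.observe()["force"])
for n in("side","top"):
    im=grab_frame(n); cv2.imwrite(f"pics/{n}5.png",im)
    for o in levers(n,im):
        print(n,*o,"th",(np.arctan2(o[3][1],o[3][0])-PSI)%np.pi)
E
```

```text
[ 0.5885 -0.3519  0.2377] [0.0845 0.5661 1.0139]
side [188.423  105.8337] 5345 [ 0.9398 -0.6917] [-0.2695  0.963 ] -2.112447586159779 0.6854957446343117 th 1.619626440390432
side [291.3665 183.4796] 221 [ 0.531  -0.0806] [0.9727 0.2322] -0.03836692356801378 0.03678986848626898 th 0.010298772650377347
side [188.3077 227.    ] 156 [0.7089 0.1232] [-0.9734 -0.2291] -0.020111023969581473 0.01864056359805829 th 0.007122467096226881
side [271.449  248.7061] 245 [0.5389 0.1807] [-0.2202  0.9755] -0.04238347123476871 0.036582976003112125 th 1.5687857484114511
top [226.4848 140.0076] 132 [0.7101 0.1182] [-0.9855 -0.1698] -0.019534041872400997 0.01877890815829985 th 3.0882231646237823
top [316.8442 220.1775] 276 [ 0.5326 -0.0842] [-0.9756 -0.2194] -0.03696840118398006 0.03767808205787158 th 3.1387877866466227
top [195.3286 214.3569] 283 [0.5398 0.1786] [ 0.2276 -0.9738] -0.03686243953913963 0.03837218129451145 th 1.576383317596209
```

View pics/top5.png

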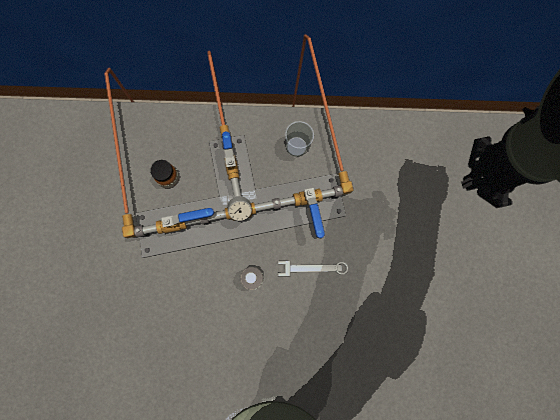

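The top view shows the left lever in line with the pipe (195,214) and the right lever square across it (317,220). The jar, beaker, bottle, spanner and outlet lever are where they were at the start, so I'm handing the job in.

```bash
python3 -c "
from workcell import workorder
print(workorder.job_done())"
```

```text
the job is handed in; nothing more can be done
None
```

The gas supply is changed over. With the closed fingertips used as one finger, I pushed the left (standby) lever round to its fully open stop. Only then did I push the right (in-use) lever round to its fully shut stop, and I withdrew the arm clear of everything. I handed the job in at about 21 s.

- **Stops:** at both ends the finger stopped moving while the force along the push rose to about 15–16 N. The total measured force at the open stop was about 19 N. While turning, the levers took about 3–8 N.
- **Lever angles after withdrawing:** the side and top cameras gave 1.569 and 1.576 rad for the standby lever (fully open is 1.571). For the in-use lever they gave +0.010 and −0.003 rad (fully shut is 0). They agree to within 0.015 rad, which is within measuring error.
- **Left alone:** the outlet lever, spanner, bottle, jar and beaker look unmoved in the last top picture. I measured only the outlet lever again, and it had not moved; the others I judged by eye.

No check failed.

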